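# Make up two studio kits from the shared stock

### The arm

A 7-joint arm with a two-finger parallel gripper is mounted at the origin on the work surface. World frame = base frame: x ahead of the robot, y to its left, z up, the work surface at z = 0. Lengths are in m, angles in rad, forces in N, time in s.
With the tool pointing down it reaches from about 0.4 to 0.85 m from the base axis. Payload 4.5 kg.
Tool frame: the origin (TCP) lies where the fingers leave the gripper's body, on its centre line; the fingertips stand 64 mm ahead of it and the grasp point (between the pads) lies 45 mm ahead of it; z points along the fingers, y is the line along which they close (so a half turn about z gives the same grasp; the last joint's range is limited). The gripper opens to 88 mm and grips with 3 to 60 N. Pads are 18 mm wide; open, the fingers measure 123 mm over their backs; the gripper's body (75 mm by 187 mm) begins 45 mm behind the grasp point.
Start: joints at [-1.191, 0.689, -0.195, 1.565, 0.157, 0.902, -0.215], TCP at [0.212, 0.588, 0.303] pointing down, gripper open.
Joint ranges: [-3.01, 3.01], [-0.46, 2.08], [-1.47, 1.51], [0.13, 2.56], [-1, 4.14], [0.04, 2.09], [-2.66, 2.66]. Speed limits (rad/s): [2.57, 2.57, 3.14, 3.14, 3.14, 3.14, 3.14].

### API

Orientations are given as a unit quaternion [x, y, z, w].
In Python, from plant import r gives the robot as it stands.
- The arm moves only by the tool play_rows, never from a script. Its arguments are lists of equal length, an entry for each row: "translation": the shift along the tool's x, y, z in m, a list of three; "delta_rot": the turn, a rotation vector about the tool's x, y, z in degrees, a list of three; "grip": the opening, from -1 (shut) to 1 (fully open). In form: {"translation": [[x, y, z], ...], "delta_rot": [[rx, ry, rz], ...], "grip": [grip, ...]}. A call has 1 to 20 rows; each row shifts and turns the commanded pose from where the row before left it, along the tool's axes as they then stand; what a row does not reach is not made up. A row lasts 1/8 s, in which the tool goes at most 62.5 mm and 10.7 degrees, less where a joint would pass 70% of its speed; a pose out of reach is approached as far as the arm can. A call with a gripper value outside its range is refused whole. The fingers move at their own pace and stop on an object; "squeeze" is the grip in N (left out, the last holds). Time passes only in rows, so rows that do not move let the fingers close. It gives the time, the measured TCP pose, the force, the opening and the grip force at its end, in the units of the state.
- r.get_state(): the state, without advancing time (a new reading comes with each control period).
- r.snapshot(name): name is "side" or "top" or "wrist"; returns the picture (480x640x3 uint8, blue, green, red); there is no depth.
- r.get_calibration(name): a dict with "intrinsics" (3x3 intrinsics, pixels), "eye" and "rotation" of the camera in the world. Camera axes: x right, y up, looking along -z (the intrinsics and any distortion apply to the point x, -y, -z); pixel columns grow to the right and rows downward; lengths in m; the calibration is good to about 2 mm. A picture is of the moment at which its call begins: read the wrist's pose just before it. get_calibration takes no time and is no camera call; for the wrist camera it gives the pose at the moment of the call.
- r.finish_job(): hands the job in; it is judged then, once.
Trained networks look in the newest picture that a camera, given by its name, has taken for a name from the list of things; names that differ only in an ending like _2 or _b are one class to them, and where a whole thing is asked for, a point or a joint stands for the part that bears it (a point fixed in the world has none). Each returns a list of dicts, best first, with "confidence" (0 to 1); they miss things now and then, are a little off and sometimes report something else, mostly with a low value. They report only what shows in the picture. A call takes as long as a camera call. They do not tell look-alikes from the thing itself.
- r.look_for(camera, target): "point" ([x, y, z] in m, in world coordinates, good to about 4 mm: the middle of the surface that is visible of it).
- r.silhouettes(camera, target): "pixels" (480x640 bool, what is visible of it).
The state is a dict: "clock": time; "q": joint angles; "qd": joint speeds; "joint_torque": joint torques, N m; "tool_pos": TCP position; "eef_rot": TCP orientation; "contact_force": force on the tool from outside, world axes, zero at the start; "moment": the same for the moment, N m; "opening": opening from 0.0 (shut) to 1.0 (fully open); "finger_force": force on a finger pad.
Only numpy, scipy, OpenCV 4.12 (cv2) and the standard library are available. Lean on these libraries where they do the work, as an engineer would, in place of code of your own. Each camera call takes 0.05 s, during which the arm holds its last target. There are 200 camera calls.

### The job

Make up the two class kits in the shallow wooden trays. In the tray with three equal cells, stand the bottle in the middle cell, the tin in one end cell and a jar in the other; in the tray with one square cell and one long bay, stand the other jar in the square cell and lay the brush lengthwise in the long bay, flat on its broad side and either way round. Everything sits flat on its tray's floor, nothing that stands is tipped over on the way, and the big white jug and the large paint can stay where they are.

Things in the scene. Friction and masses are not known exactly. Their poses are not given: they have to be found in the camera images.
- bottle: Round bottle, green glass with a paper label and a white cap, the slimmest and tallest of the stock: body 52 mm diameter up to 78 mm, then tapering to a neck; 28 mm wide cap, 115 mm high in all, 0.2 kg, standing upright. Origin: centre of its underside, z up. Grip it across the body, up to 75 mm above its underside.
- jar_1: White round jar with a flat black screw lid, 54 mm diameter, 62 mm high, 0.15 kg, standing upright. The two jars are identical and interchangeable. Origin: centre of its underside, z up. Grip it across the diameter, e.g. 25 to 55 mm above its underside.
- jar_2: White round jar with a flat black screw lid, 54 mm diameter, 62 mm high, 0.15 kg, standing upright. The two jars are identical and interchangeable. Origin: centre of its underside, z up. Grip it across the diameter, e.g. 25 to 55 mm above its underside.
- tin: Plain bare-metal tin with ribs, no label, 61 mm diameter, 85 mm high, 0.25 kg, standing upright. Origin: centre of its underside, z up.
- brush: Wide flat paint brush lying on its broad side, 145 mm long along its x axis, 0.09 kg. Wooden handle from x = -72 to +13 mm, 28 mm wide (y) and 28 mm thick (z); metal ferrule from x = +13 to +34 mm, 60 mm wide, 30 mm thick; dark rigid bristle head from +34 to +72 mm, 56 mm wide. Origin: middle of its length, on its underside, x towards the bristles, z up.
- tray_three: Shallow open tray of wood, fixed to the table, 92 mm (its x axis) by 266 mm (its y axis), walls and dividers 16 mm high and 5 mm thick, floor 4 mm thick. Origin: centre of its underside, z up. Two dividers across it make three equal cells of 82 by 82 mm, centred at y = -87, 0 and +87 mm. 
- tray_two: Shallow open tray of wood, fixed to the table, 92 mm (its x axis) by 266 mm (its y axis), walls and dividers 16 mm high and 5 mm thick, floor 4 mm thick. Origin: centre of its underside, z up. One divider across it at y = +43.5 mm makes a square cell of 82 by 82 mm centred at y = +87 mm, and a long bay 82 mm wide and 169 mm long centred at y = -43.5 mm.
- jug: Bystander, to be left alone: big white plastic jug with a red cap, 84 mm diameter, 200 mm high. Origin: centre of its underside.
- paint_can: Bystander, to be left alone: large blue-banded paint can, 100 mm diameter, 111 mm high. Origin: centre of its underside.
Not all that is in view belongs to the job. Leave any blue or red look-alike of the tin alone.

How it is judged:
By the outcome, as a careful person would: the job done as asked, in the order asked, and still so for the second after the job is handed in, with the robot touching nothing.
It also fails if it takes over 128 s, if anything falls off the work surface, if the arm or the gripper's body presses on something with over 40 N, if the wrist force passes 120 N, or if a joint passes its speed limit or range.

## Working session

There is one attempt and no reset: what is moved stays moved. The work goes in short steps, Python scripts to look and compute and a tool call to move; the robot and the scene stay as the last step left them, time stands still between calls to the robot, and variables do not carry over. Pictures are saved under pics/ and viewed, at most 14 in all, crops included, and the job is handed in when it is done.

Besides the shell and the picture viewer there is one more tool, called after "Emit:" in YAML: its name, and indented under it one key for each argument. play_rows: Moves the arm, as the interface text tells. Its arguments: {"type":"object","properties":{"translation":{"type":"array","items":{"type":"array","items":{"type":"number"}}},"delta_rot":{"type":"array","items":{"type":"array","items":{"type":"number"}}},"grip":{"type":"array","items":{"type":"number"}},"squeeze":{"type":"number"}},"required":["translation","delta_rot","grip"]}

```bash
mkdir -p pics; ls
python3 - <<'E'
from plant import r
import cv2,numpy as np
s=r.get_state();print({k:np.round(s[k],3).tolist() for k in s})
for c in("top","side"):
    im=r.snapshot(c);cv2.imwrite(f"pics/{c}0.png",im)
    k=r.get_calibration(c);print(c,{a:np.round(np.array(b),3).tolist() for a,b in k.items()})
    for t in("bottle","jar_1","tin","brush","tray_three","tray_two","jug","paint_can"):
        for d in r.look_for(c,t): print(c,t,np.round(d["point"],3),round(d["confidence"],2))
E
```

```text
pics
{'clock': 0.0, 'q': [-1.191, 0.69, -0.195, 1.566, 0.157, 0.903, -0.215], 'qd': [-0.0, -0.0, -0.001, 0.001, 0.001, -0.001, 0.0], 'joint_torque': [-0.001, -52.755, -1.267, -15.343, -0.053, 0.006, 0.0], 'tool_pos': [0.212, 0.587, 0.302], 'eef_rot': [0.172, 0.985, -0.001, -0.0], 'contact_force': [0.216, -1.178, 0.687], 'moment': [-0.025, -0.007, 0.03], 'finger_force': 0.0, 'opening': 1.0}
top {'intrinsics': [[523.096, 0.0, 322.742], [0.0, 523.096, 240.893], [0.0, 0.0, 1.0]], 'eye': [0.314, -0.002, 1.232], 'rotation': [-0.046, 0.052, 0.706, -0.705]}
top bottle [0.428 0.142 0.082] 0.6
top bottle [0.648 0.145 0.002] 0.54
top jar_1 [ 0.386 -0.3    0.064] 0.93
top jar_1 [0.429 0.004 0.058] 0.7
top tin [ 0.274 -0.313  0.085] 0.9
top tin [ 0.334 -0.171  0.089] 0.82
top tin [ 0.491 -0.275  0.085] 0.78
top tin [0.43  0.004 0.057] 0.73
top tin [ 0.445 -0.164  0.088] 0.65
top tin [ 0.527 -0.07   0.087] 0.55
top tin [ 0.66  -0.158  0.009] 0.4
top brush [0.426 0.305 0.026] 0.71
top tray_three [0.647 0.147 0.003] 0.61
top tray_two [ 0.443 -0.164  0.087] 0.17
top jug [0.625 0.411 0.138] 0.87
top jug [0.429 0.139 0.084] 0.42
top paint_can [ 0.643 -0.42   0.111] 0.71
side {'intrinsics': [[440.954, 0.0, 318.862], [0.0, 440.954, 234.794], [0.0, 0.0, 1.0]], 'eye': [0.257, -0.843, 0.684], 'rotation': [0.449, -0.055, -0.128, 0.882]}
side bottle [0.426 0.125 0.063] 0.8
side bottle [0.405 0.297 0.026] 0.32
side jar_1 [ 0.427 -0.019  0.046] 0.75
side jar_1 [ 0.382 -0.324  0.055] 0.67
side tin [ 0.33  -0.195  0.066] 0.96
side tin [ 0.493 -0.297  0.072] 0.93
side tin [ 0.528 -0.095  0.061] 0.93
side tin [ 0.441 -0.187  0.063] 0.6
side tin [ 0.27  -0.343  0.076] 0.6
side tin [ 0.653 -0.18   0.004] 0.32
side brush [0.405 0.296 0.028] 0.76
side tray_three [0.644 0.134 0.008] 0.64
side tray_three [ 0.631 -0.453  0.103] 0.36
side tray_two [ 0.655 -0.181  0.004] 0.96
side jug [0.627 0.402 0.105] 0.97
side paint_can [ 0.633 -0.459  0.104] 0.78
```

View pics/top0.png

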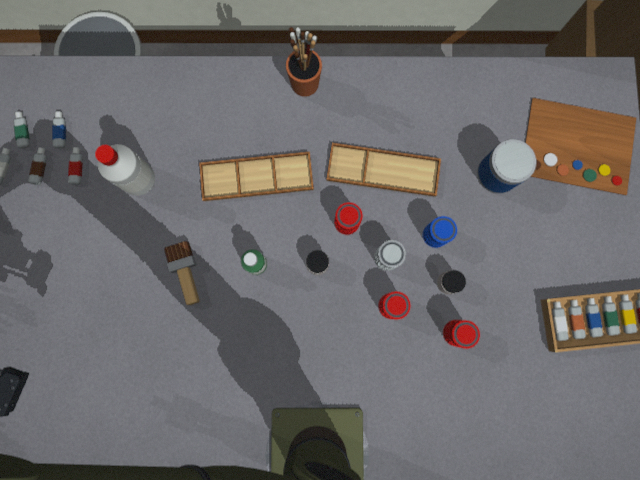

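View pics/side0.png

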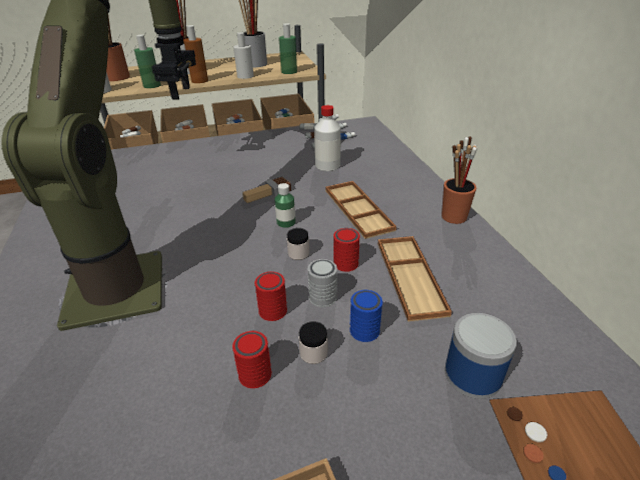

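The top view shows the bottle at (253,261), the jars at (317,261) and (453,281), and the brush at (182,270). tray_three is at (256,175) and tray_two at (383,168). The tin candidates are red at (348,218), (395,305) and (462,334), blue at (440,231), and bare metal at (391,254). The bare-metal one matches the description: ribbed, unlabelled and grey. I'll confirm it in a crop and fit models to the silhouettes.

```bash
cat > h.py <<'E'
from plant import r
import cv2,numpy as np
from scipy.spatial.transform import Rotation as R
from scipy.optimize import minimize
def cyl(rad,z0,z1):
    a=np.linspace(0,2*np.pi,40);return np.array([[rad*np.cos(t),rad*np.sin(t),z] for t in a for z in(z0,z1)])
def box(x0,x1,y0,y1,z0,z1): return np.array([[x,y,z] for x in(x0,x1) for y in(y0,y1) for z in(z0,z1)])
M={"jar_1":[cyl(.027,0,.062)],"tin":[cyl(.0305,0,.085)],
"bottle":[cyl(.026,0,.078),np.vstack([cyl(.026,.077,.078),cyl(.014,.098,.1)]),cyl(.014,.095,.115)],
"brush":[box(-.072,.013,-.014,.014,0,.028),box(.013,.034,-.03,.03,0,.03),box(.034,.072,-.028,.028,0,.028)],
"tray_three":[box(-.046,.046,-.133,.133,0,.016)]}
M["tray_two"]=M["tray_three"]
def proj(k,P):
    p=(np.atleast_2d(P)-k["eye"])@R.from_quat(k["rotation"]).as_matrix()
    q=(p*[1,-1,-1])@np.array(k["intrinsics"]).T
    return q[:,:2]/q[:,2:]
def render(k,name,v):
    m=np.zeros((480,640),np.uint8)
    for P in M[name]:
        W=P@R.from_euler("z",v[2]).as_matrix().T+[v[0],v[1],v[3] if len(v)>3 else 0]
        h=cv2.convexHull(np.round(proj(k,W)*16).astype(np.int32))
        cv2.fillConvexPoly(m,h,255,cv2.LINE_AA,4)
    return m/255.
def fit(k,mask,name,v0,yaw):
    n=3 if yaw else 2; sc=np.array([100,100,10.])[:n]; v0=np.array(v0,float); z=list(v0[3:])
    full=lambda u:np.r_[u[:n]/sc,v0[n:]]
    def f(u):
        m=render(k,name,full(u));return 1-np.minimum(m,mask).sum()/np.maximum(m,mask).sum()
    b=minimize(f,v0[:n]*sc,method="Nelder-Mead",options=dict(initial_simplex=np.vstack([v0[:n]*sc]+[v0[:n]*sc+np.eye(n)[i]*2 for i in range(n)])))
    return full(b.x),1-b.fun
def best(cam,name,v0,target=None):
    k=r.get_calibration(cam); c=proj(k,[v0[0],v0[1],.03])[0]; L=[]
    for d in r.silhouettes(cam,target or name):
        m=d["pixels"].astype(float); ys,xs=np.nonzero(m)
        if len(xs) and np.hypot(*(np.array([xs.mean(),ys.mean()])-c))<40: L.append(m)
    return [fit(k,m,name,v0,name in("brush","tray_three","tray_two")) for m in L[:1]]
E
python3 - <<'E'
from h import *
G=[("bottle",[.428,.142,0]),("jar_1",[.386,-.3,0]),("jar_1",[.429,.004,0]),("tin",[.445,-.164,0]),("brush",[.426,.305,.3]),("tray_three",[.647,.147,-.08]),("tray_two",[.66,-.16,.12])]
ims={}
for c in("top","side"):
    ims[c]=r.snapshot(c)
    for n,v in G:
        for a,i in best(c,n,v): print(c,n,np.round(a,4),round(i,2))
a=cv2.resize(ims["top"][190:350,300:500],(600,480),interpolation=cv2.INTER_CUBIC)
cv2.imwrite("pics/crop.png",a)
E
```

```text
top bottle [0.4324 0.1462 0.    ] 0.9
top jar_1 [ 0.3882 -0.3036  0.    ] 0.87
top jar_1 [0.4316 0.0014 0.    ] 0.82
top tin [ 0.4469 -0.1632  0.    ] 0.91
top tray_three [0.6431 0.1478 0.1059] 0.96
top tray_two [ 0.6611 -0.1578 -0.1489] 0.95
side bottle [0.4326 0.152  0.    ] 0.83
side jar_1 [ 0.3858 -0.3031  0.    ] 0.87
side jar_1 [0.4328 0.0045 0.    ] 0.88
side tin [ 0.4458 -0.1626  0.    ] 0.93
side brush [0.4058 0.3131 0.5113] 0.68
side tray_three [0.6412 0.1474 0.1068] 0.96
side tray_two [ 0.6589 -0.1574 -0.1598] 0.93
```

View pics/crop.png

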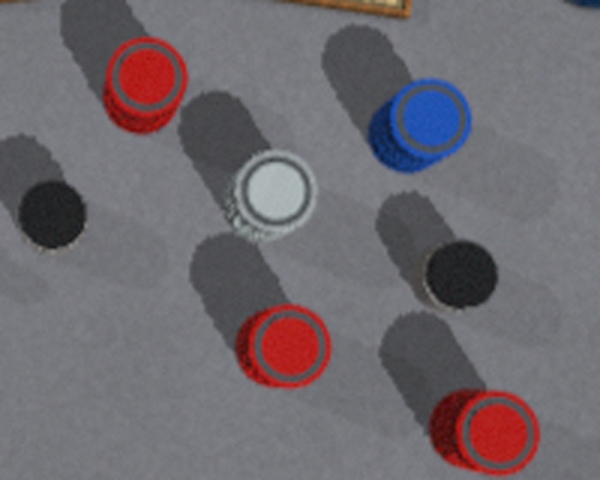

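The crop confirms it: the plain grey ribbed tin is at crop (275,190), which is full-picture (391,254), with red and blue ones around it. First I'll turn the tool and go above the bottle.

Emit:
play_rows:
  translation:
    - [0,0,0]
    - [0,0,0]
    - [0,0,0]
    - [0,0,0]
    - [0,0,0]
    - [0,0,0]
    - [0,0,0]
    - [0,0,0]
    - [-0.0383,0.0144,0]
    - [-0.0383,0.0144,0]
    - [-0.0383,0.0144,0]
    - [-0.0383,0.0144,0]
    - [-0.0383,0.0144,0]
    - [-0.0383,0.0144,0]
    - [-0.0383,0.0144,0]
    - [-0.0383,0.0144,0]
    - [-0.0383,0.0144,0]
    - [-0.0383,0.0144,0]
    - [-0.0383,0.0144,0]
    - [-0.0383,0.0144,0]
  delta_rot:
    - [0,0,8]
    - [0,0,8]
    - [0,0,8]
    - [0,0,8]
    - [0,0,8]
    - [0,0,8]
    - [0,0,8]
    - [0,0,8]
    - [0,0,0]
    - [0,0,0]
    - [0,0,0]
    - [0,0,0]
    - [0,0,0]
    - [0,0,0]
    - [0,0,0]
    - [0,0,0]
    - [0,0,0]
    - [0,0,0]
    - [0,0,0]
    - [0,0,0]
  grip: [1,1,1,1,1,1,1,1,1,1,1,1,1,1,1,1,1,1,1,1]
  squeeze: 20

```text
clock: 4.2
tool_pos: [0.4338, 0.1487, 0.3029]
eef_rot: [0.668, 0.744, 0.0, 0.0]
contact_force: [0.6, 1.0, 0.6]
opening: 0.998
finger_force: 0.0
```

```bash
cat >> h.py <<'E'
def plan(x,y,z,th):
    s=r.get_state(); Q=R.from_quat(s["eef_rot"]); A=Q.as_matrix()
    t0=np.degrees(np.arctan2(A[1,1],A[0,1])); d=(t0-th+90)%180-90
    Qn=Q*R.from_rotvec([0,0,d],degrees=True)
    D=np.array([x,y,z])-s["tool_pos"]
    print("clk",round(s["clock"],1),"pos",np.round(s["tool_pos"],4),"th",round(t0,1),"tilt",np.round(A[2],3),"q7",round(s["q"][6],2),"F",np.round(s["contact_force"],1),"open",round(s["opening"],3))
    print("  rz",round(d,1)," after-turn shift",np.round(Qn.inv().apply(D),4)," now-shift",np.round(Q.inv().apply(D),4))
E
python3 - <<'E'
from h import *
r.snapshot("top")
for n,v in [("bottle",[.428,.142,0]),("jar_1",[.429,.004,0])]:
    print(best("top",n,v))
plan(.4325,.148,.119,6.1)
E
```

```text
[(array([0.43504825, 0.13779301, 0.        ]), np.float64(0.6315095097776586))]
[(array([0.43157488, 0.00163029, 0.        ]), np.float64(0.7777149935887685))]
clk 4.3 pos [0.4341 0.1478 0.3029] th 5.9 tilt [-0.     0.001 -1.   ] q7 -0.28 F [-0.7  0.8  0.6] open 1.002
  rz -0.2  after-turn shift [ 0.0005 -0.0017  0.1839]  now-shift [ 0.0005 -0.0017  0.1839]
```

Emit:
play_rows:
  translation:
    - [0,-0.0015,0.03]
    - [0,0,0.03]
    - [0,0,0.03]
    - [0,0,0.03]
    - [0,0,0.025]
    - [0,0,0.02]
    - [0,0,0.012]
    - [0,0,0.007]
    - [0,0,0]
    - [0,0,0]
    - [0,0,0]
    - [0,0,0]
    - [0,0,0]
    - [0,0,0]
    - [0,0,0]
  delta_rot:
    - [0,0,0]
    - [0,0,0]
    - [0,0,0]
    - [0,0,0]
    - [0,0,0]
    - [0,0,0]
    - [0,0,0]
    - [0,0,0]
    - [0,0,0]
    - [0,0,0]
    - [0,0,0]
    - [0,0,0]
    - [0,0,0]
    - [0,0,0]
    - [0,0,0]
  grip: [1,1,1,1,1,1,1,1,1,-1,-1,-1,-1,-1,-1]
  squeeze: 20

```text
clock: 6.22
tool_pos: [0.4315, 0.1495, 0.1188]
eef_rot: [0.668, 0.744, -0.0, -0.0]
contact_force: [-0.8, 0.2, 3.4]
opening: 0.586
finger_force: 20.0
```

Run:
```python
from h import *
plan(.642,.1476,.268,6.1)
cv2.imwrite("pics/w1.png",r.snapshot("wrist"))
```

```text
clk 6.2 pos [0.4315 0.1495 0.1188] th 6.2 tilt [ 0. -0. -1.] q7 -0.27 F [-0.8  0.2  3.4] open 0.586
  rz 0.1  after-turn shift [-0.0243  0.209  -0.1492]  now-shift [-0.0246  0.209  -0.1492]
```

View pics/w1.png

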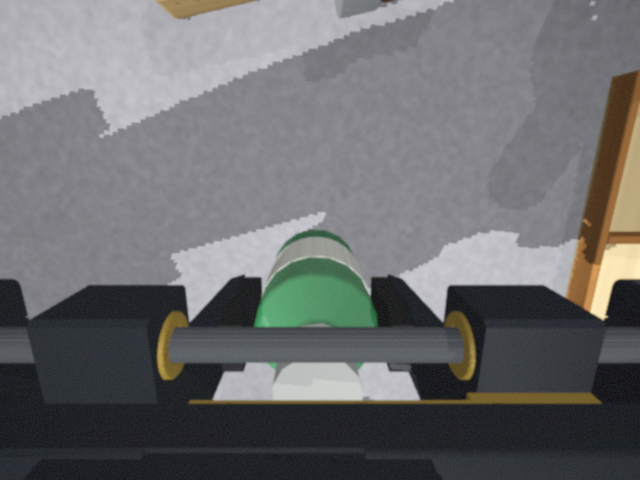

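The wrist view shows the bottle centred between the pads at about (318,300). I'll lift it, carry it to the middle cell and lower it.

Emit:
play_rows:
  translation:
    - [0,0,-0.01]
    - [0,0,-0.02]
    - [0,0,-0.03]
    - [-0.003,0.024,0]
    - [-0.003,0.03,0]
    - [-0.004,0.035,0]
    - [-0.004,0.035,0]
    - [-0.004,0.035,0]
    - [-0.0035,0.03,0]
    - [-0.003,0.02,0]
    - [0,0,0]
    - [0,0,0.02]
    - [0,0,0.016]
    - [0,0,0.01]
    - [0,0,0.005]
    - [0,0,0.003]
    - [0,0,0]
    - [0,0,0]
  delta_rot:
    - [0,0,0]
    - [0,0,0]
    - [0,0,0]
    - [0,0,0]
    - [0,0,0]
    - [0,0,0]
    - [0,0,0]
    - [0,0,0]
    - [0,0,0]
    - [0,0,0]
    - [0,0,0]
    - [0,0,0]
    - [0,0,0]
    - [0,0,0]
    - [0,0,0]
    - [0,0,0]
    - [0,0,0]
    - [0,0,0]
  grip: [-1,-1,-1,-1,-1,-1,-1,-1,-1,-1,-1,-1,-1,-1,-1,-1,-1,-1]

```text
clock: 8.52
tool_pos: [0.6424, 0.1478, 0.1252]
eef_rot: [0.668, 0.744, 0.0, 0.0]
contact_force: [0.4, -0.2, -2.4]
opening: 0.581
finger_force: 20.0
```

Run:
```python
from h import *
plan(.642,.1476,.1225,6.1)
```

```text
clk 8.5 pos [0.6424 0.1478 0.1252] th 6.2 tilt [ 0.     0.001 -1.   ] q7 -0.17 F [ 0.4 -0.2 -2.4] open 0.581
  rz 0.1  after-turn shift [-0.0001 -0.0004  0.0027]  now-shift [-0.0001 -0.0004  0.0027]
```

Emit:
play_rows:
  translation:
    - [0,0,0.0015]
    - [0,0,0.001]
    - [0,0,0]
    - [0,0,0]
    - [0,0,0]
    - [0,0,0]
    - [0,0,-0.01]
    - [0,0,-0.03]
    - [0,0,-0.04]
    - [0,0,-0.04]
    - [0,0,-0.03]
    - [0,0,0]
  delta_rot:
    - [0,0,0]
    - [0,0,0]
    - [0,0,0]
    - [0,0,0]
    - [0,0,0]
    - [0,0,0]
    - [0,0,0]
    - [0,0,0]
    - [0,0,0]
    - [0,0,0]
    - [0,0,0]
    - [0,0,0]
  grip: [-1,-1,-1,1,1,1,1,1,1,1,1,1]

```text
clock: 10.02
tool_pos: [0.6436, 0.148, 0.2756]
eef_rot: [0.668, 0.744, 0.003, 0.002]
contact_force: [0.1, 0.7, -0.4]
opening: 0.997
finger_force: 0.0
```

Run:
```python
from h import *
plan(.4463,-.163,.27,-20)
```

```text
clk 10.0 pos [0.6436 0.148  0.2756] th 6.2 tilt [ 0.001  0.006 -1.   ] q7 -0.17 F [ 0.1  0.7 -0.4] open 0.997
  rz 26.2  after-turn shift [-0.3597 -0.0791  0.0038]  now-shift [-0.288  -0.2296  0.0038]
```

Emit:
play_rows:
  translation:
    - [-0.02,-0.016,0]
    - [-0.03,-0.024,0]
    - [-0.034,-0.027,0]
    - [-0.034,-0.027,0]
    - [-0.034,-0.027,0]
    - [-0.034,-0.027,0]
    - [-0.034,-0.027,0]
    - [-0.034,-0.027,0]
    - [-0.024,-0.019,0]
    - [-0.01,-0.0086,0]
    - [0,0,0]
  delta_rot:
    - [0,0,0]
    - [0,0,0]
    - [0,0,0]
    - [0,0,0]
    - [0,0,0]
    - [0,0,0]
    - [0,0,0]
    - [0,0,0]
    - [0,0,0]
    - [0,0,0]
    - [0,0,0]
  grip: [1,1,1,1,1,1,1,1,1,1,1]

```text
clock: 11.4
tool_pos: [0.4446, -0.1634, 0.2719]
eef_rot: [0.668, 0.744, -0.0, -0.0]
contact_force: [-0.2, -0.1, 0.6]
opening: 1.0
finger_force: 0.0
```

Run:
```python
from h import *
plan(.4463,-.163,.106,6.1)
cv2.imwrite("pics/w2.png",r.snapshot("wrist"))
```

```text
clk 11.4 pos [ 0.4446 -0.1634  0.2719] th 6.1 tilt [ 0.001 -0.001 -1.   ] q7 0.32 F [-0.2 -0.1  0.6] open 1.0
  rz 0.0  after-turn shift [1.000e-04 1.800e-03 1.659e-01]  now-shift [1.000e-04 1.800e-03 1.659e-01]
```

View pics/w2.png

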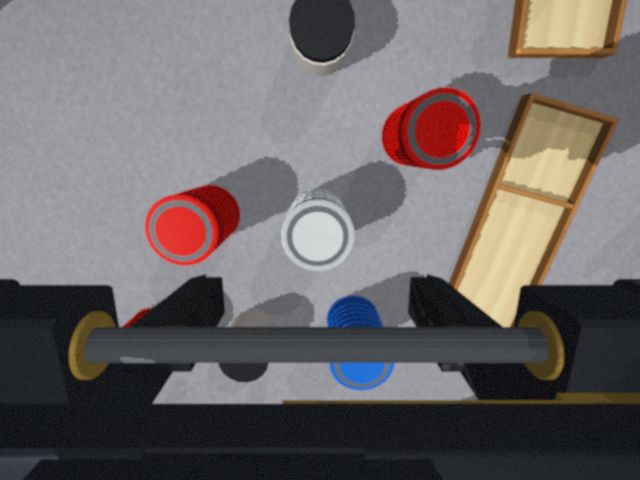

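The bare-metal tin is at (318,235), centred between the fingers, with the red tins at (183,230) and (440,130) clear of them. Descending and gripping.

Emit:
play_rows:
  translation:
    - [0,0.001,0.03]
    - [0,0,0.03]
    - [0,0,0.03]
    - [0,0,0.03]
    - [0,0,0.02]
    - [0,0,0.015]
    - [0,0,0.008]
    - [0,0,0.003]
    - [0,0,0]
    - [0,0,0]
    - [0,0,0]
    - [0,0,0]
    - [0,0,0]
    - [0,0,0]
  delta_rot:
    - [0,0,0]
    - [0,0,0]
    - [0,0,0]
    - [0,0,0]
    - [0,0,0]
    - [0,0,0]
    - [0,0,0]
    - [0,0,0]
    - [0,0,0]
    - [0,0,0]
    - [0,0,0]
    - [0,0,0]
    - [0,0,0]
    - [0,0,0]
  grip: [1,1,1,1,1,1,1,1,1,-1,-1,-1,-1,-1]
  squeeze: 22

```text
clock: 13.2
tool_pos: [0.446, -0.1633, 0.1064]
eef_rot: [0.668, 0.744, 0.0, 0.0]
contact_force: [-0.0, 0.3, 3.7]
opening: 0.674
finger_force: 22.0
```

Run:
```python
from h import *
plan(.651,.061,.24,6.1)
```

```text
clk 13.2 pos [ 0.446  -0.1633  0.1064] th 6.2 tilt [-0.  0. -1.] q7 0.3 F [-0.   0.3  3.7] open 0.674
  rz 0.1  after-turn shift [ 0.2012  0.2278 -0.1335]  now-shift [ 0.2009  0.2281 -0.1335]
```

Emit:
play_rows:
  translation:
    - [0,0,-0.01]
    - [0,0,-0.025]
    - [0,0,-0.035]
    - [0,0,-0.035]
    - [0,0,-0.029]
    - [0.015,0.017,0]
    - [0.025,0.028,0]
    - [0.026,0.03,0]
    - [0.026,0.03,0]
    - [0.026,0.03,0]
    - [0.026,0.03,0]
    - [0.026,0.03,0]
    - [0.02,0.022,0]
    - [0.011,0.011,0]
    - [0,0,0]
  delta_rot:
    - [0,0,0]
    - [0,0,0]
    - [0,0,0]
    - [0,0,0]
    - [0,0,0]
    - [0,0,0]
    - [0,0,0]
    - [0,0,0]
    - [0,0,0]
    - [0,0,0]
    - [0,0,0]
    - [0,0,0]
    - [0,0,0]
    - [0,0,0]
    - [0,0,0]
  grip: [-1,-1,-1,-1,-1,-1,-1,-1,-1,-1,-1,-1,-1,-1,-1]

```text
clock: 15.08
tool_pos: [0.6505, 0.0619, 0.24]
eef_rot: [0.667, 0.745, -0.0, -0.0]
contact_force: [-0.0, -0.6, -1.5]
opening: 0.675
finger_force: 22.0
```

Run:
```python
from h import *
plan(.651,.061,.1105,6.1)
```

```text
clk 15.1 pos [0.6505 0.0619 0.24  ] th 6.3 tilt [ 0.    -0.001 -1.   ] q7 -0.03 F [-0.  -0.6 -1.5] open 0.675
  rz 0.2  after-turn shift [-0.001   0.0005  0.1295]  now-shift [-0.001   0.0005  0.1295]
```

Run:
```python
from h import *
s=r.get_state();print(R.from_quat(s["eef_rot"]).inv().apply(np.array(r.get_calibration("wrist")["eye"])-s["tool_pos"]))
```

```text
[ 6.46491910e-02 -3.73162394e-05 -8.17745779e-02]
```

Camera is 82 mm behind the TCP, so it clears the bottle. Lowering the tin.

Emit:
play_rows:
  translation:
    - [-0.001,0,0.03]
    - [0,0,0.03]
    - [0,0,0.03]
    - [0,0,0.02]
    - [0,0,0.01]
    - [0,0,0.005]
    - [0,0,0.003]
    - [0,0,0.0015]
    - [0,0,0]
    - [0,0,0]
    - [0,0,0]
    - [0,0,0]
    - [0,0,-0.01]
    - [0,0,-0.03]
    - [0,0,-0.04]
    - [0,0,-0.04]
    - [0,0,-0.03]
    - [0,0,-0.01]
    - [0,0,0]
  delta_rot:
    - [0,0,0]
    - [0,0,0]
    - [0,0,0]
    - [0,0,0]
    - [0,0,0]
    - [0,0,0]
    - [0,0,0]
    - [0,0,0]
    - [0,0,0]
    - [0,0,0]
    - [0,0,0]
    - [0,0,0]
    - [0,0,0]
    - [0,0,0]
    - [0,0,0]
    - [0,0,0]
    - [0,0,0]
    - [0,0,0]
    - [0,0,0]
  grip: [-1,-1,-1,-1,-1,-1,-1,-1,-1,1,1,1,1,1,1,1,1,1,1]

```text
clock: 17.45
tool_pos: [0.651, 0.0602, 0.271]
eef_rot: [0.668, 0.744, 0.0, 0.0]
contact_force: [-0.4, -0.3, 0.8]
opening: 1.0
finger_force: 0.0
```

Run:
```python
from h import *
plan(.4322,.003,.27,6.1)
r.snapshot("side")
for n,v in [("bottle",[.642,.1476,0,.004]),("tin",[.651,.061,0,.004]),("jar_1",[.432,.004,0])]: print(n,best("side",n,v))
```

```text
clk 17.4 pos [0.651  0.0602 0.271 ] th 6.2 tilt [ 0.     0.001 -1.   ] q7 -0.03 F [-0.4 -0.3  0.8] open 1.0
  rz 0.1  after-turn shift [-0.0336 -0.2236  0.0008]  now-shift [-0.0333 -0.2237  0.0008]
bottle [(array([0.64147742, 0.14515243, 0.        , 0.004     ]), np.float64(0.744604262217501))]
tin [(array([0.65179229, 0.06092837, 0.        , 0.004     ]), np.float64(0.9151914005881515))]
jar_1 [(array([0.43179828, 0.00542785, 0.        ]), np.float64(0.860405103515198))]
```

Emit:
play_rows:
  translation:
    - [-0.002,-0.016,0]
    - [-0.004,-0.03,0]
    - [-0.005,-0.035,0]
    - [-0.005,-0.035,0]
    - [-0.005,-0.035,0]
    - [-0.005,-0.035,0]
    - [-0.004,-0.025,0]
    - [-0.0025,-0.0127,0]
    - [0,0,0]
    - [0,0,0.03]
    - [0,0,0.04]
    - [0,0,0.04]
    - [0,0,0.03]
    - [0,0,0.02]
    - [0,0,0.012]
    - [0,0,0.006]
    - [0,0,0]
    - [0,0,0]
  delta_rot:
    - [0,0,0]
    - [0,0,0]
    - [0,0,0]
    - [0,0,0]
    - [0,0,0]
    - [0,0,0]
    - [0,0,0]
    - [0,0,0]
    - [0,0,0]
    - [0,0,0]
    - [0,0,0]
    - [0,0,0]
    - [0,0,0]
    - [0,0,0]
    - [0,0,0]
    - [0,0,0]
    - [0,0,0]
    - [0,0,0]
  grip: [1,1,1,1,1,1,1,1,1,1,1,1,1,1,1,1,1,1]

```text
clock: 19.9
tool_pos: [0.4416, 0.004, 0.0997]
eef_rot: [0.668, 0.744, -0.005, -0.005]
contact_force: [-0.1, 0.6, -0.4]
opening: 0.999
finger_force: 0.0
```

Emit:
play_rows:
  translation:
    - [0,0,0]
    - [0,0,0]
    - [0,0,0]
    - [0,0,0]
    - [0,0,0]
  delta_rot:
    - [0,0,0]
    - [0,0,0]
    - [0,0,0]
    - [0,0,0]
    - [0,0,0]
  grip: [-1,-1,-1,-1,-1]
  squeeze: 20

```text
clock: 20.52
tool_pos: [0.4404, 0.0037, 0.0999]
eef_rot: [0.668, 0.744, -0.006, -0.006]
contact_force: [-1.4, 0.2, 2.8]
opening: 0.604
finger_force: 20.0
```

Run:
```python
from h import *
plan(.432,.234,.2,6.1)
plan(.6329,.234,.2,6.1)
```

```text
clk 20.5 pos [0.4404 0.0037 0.0999] th 6.2 tilt [ 0.001 -0.016 -1.   ] q7 -0.26 F [-1.4  0.2  2.8] open 0.604
  rz 0.1  after-turn shift [ 0.2301  0.0145 -0.1   ]  now-shift [ 0.23    0.0148 -0.1   ]
clk 20.5 pos [0.4404 0.0037 0.0999] th 6.2 tilt [ 0.001 -0.016 -1.   ] q7 -0.26 F [-1.4  0.2  2.8] open 0.604
  rz 0.1  after-turn shift [ 0.2087  0.2142 -0.1033]  now-shift [ 0.2084  0.2145 -0.1033]
```

Emit:
play_rows:
  translation:
    - [0,0,-0.01]
    - [0,0.002,-0.02]
    - [0,0.003,-0.03]
    - [0,0.005,-0.02]
    - [0.02,0.005,0]
    - [0.03,0,0]
    - [0.035,0,0]
    - [0.035,0,0]
    - [0.035,0,0]
    - [0.035,0,0]
    - [0.02,0,0]
    - [0,0,0]
  delta_rot:
    - [0,0,0]
    - [0,0,0]
    - [0,0,0]
    - [0,0,0]
    - [0,0,0]
    - [0,0,0]
    - [0,0,0]
    - [0,0,0]
    - [0,0,0]
    - [0,0,0]
    - [0,0,0]
    - [0,0,0]
  grip: [-1,-1,-1,-1,-1,-1,-1,-1,-1,-1,-1,-1]

```text
clock: 22.02
tool_pos: [0.4345, 0.2162, 0.1804]
eef_rot: [0.667, 0.745, -0.004, -0.006]
contact_force: [0.3, -0.2, -1.5]
opening: 0.603
finger_force: 20.0
```

Run:
```python
from h import *
plan(.6329,.234,.104,6.1)
```

```text
clk 22.0 pos [0.4345 0.2162 0.1804] th 6.4 tilt [ 0.003 -0.013 -1.   ] q7 -0.53 F [ 0.3 -0.2 -1.5] open 0.603
  rz 0.3  after-turn shift [-0.0037  0.2002  0.0737]  now-shift [-0.0047  0.2001  0.0737]
```

Emit:
play_rows:
  translation:
    - [0,0.02,0]
    - [-0.001,0.03,0]
    - [-0.001,0.035,0]
    - [-0.001,0.035,0]
    - [-0.001,0.035,0]
    - [0,0.028,0]
    - [0,0.017,0]
    - [0,0,0]
    - [0,0,0.025]
    - [0,0,0.02]
    - [0,0,0.012]
    - [0,0,0.008]
    - [0,0,0.004]
    - [0,0,0]
  delta_rot:
    - [0,0,0]
    - [0,0,0]
    - [0,0,0]
    - [0,0,0]
    - [0,0,0]
    - [0,0,0]
    - [0,0,0]
    - [0,0,0]
    - [0,0,0]
    - [0,0,0]
    - [0,0,0]
    - [0,0,0]
    - [0,0,0]
    - [0,0,0]
  grip: [-1,-1,-1,-1,-1,-1,-1,-1,-1,-1,-1,-1,-1,-1]

```text
clock: 23.78
tool_pos: [0.6327, 0.2319, 0.108]
eef_rot: [0.668, 0.744, -0.005, -0.006]
contact_force: [-0.1, 1.3, -1.0]
opening: 0.605
finger_force: 20.0
```

Run:
```python
from h import *
plan(.6329,.234,.104,6.1)
```

```text
clk 23.8 pos [0.6327 0.2319 0.108 ] th 6.2 tilt [ 0.002 -0.015 -1.   ] q7 -0.4 F [-0.1  1.3 -1. ] open 0.605
  rz 0.1  after-turn shift [0.0021 0.0004 0.004 ]  now-shift [0.0021 0.0004 0.004 ]
```

Emit:
play_rows:
  translation:
    - [0.001,0,0.002]
    - [0,0,0.0018]
    - [0,0,0]
    - [0,0,0]
    - [0,0,0]
    - [0,0,0]
    - [0,0,-0.01]
    - [0,0,-0.03]
    - [0,0,-0.04]
    - [0,0,-0.04]
    - [0,0,-0.04]
    - [0,0,-0.01]
    - [0,0,0]
  delta_rot:
    - [0,0,0]
    - [0,0,0]
    - [0,0,0]
    - [0,0,0]
    - [0,0,0]
    - [0,0,0]
    - [0,0,0]
    - [0,0,0]
    - [0,0,0]
    - [0,0,0]
    - [0,0,0]
    - [-0.8,0,0]
    - [0,0,0]
  grip: [-1,-1,-1,1,1,1,1,1,1,1,1,1,1]

```text
clock: 25.4
tool_pos: [0.6349, 0.2328, 0.2746]
eef_rot: [0.668, 0.744, 0.0, -0.001]
contact_force: [0.1, 0.1, -0.9]
opening: 1.002
finger_force: 0.0
```

Run:
```python
from h import *
plan(.387,-.303,.27,-8.8)
im=r.snapshot("side")
cv2.imwrite("pics/s2.png",cv2.resize(im[100:400,200:520],(640,600),interpolation=cv2.INTER_CUBIC))
for n,v in [("jar_1",[.633,.234,0,.004]),("tin",[.651,.061,0,.004]),("jar_1",[.387,-.303,0])]: print(n,best("side",n,v))
```

```text
clk 25.4 pos [0.6349 0.2328 0.2746] th 6.2 tilt [ 0.002 -0.    -1.   ] q7 -0.38 F [ 0.1  0.1 -0.9] open 1.002
  rz 15.0  after-turn shift [-0.5674 -0.163   0.0038]  now-shift [-0.5059 -0.3043  0.0038]
jar_1 [(array([0.5966119 , 0.08865259, 0.        , 0.004     ]), np.float64(0.2743378131869294))]
tin [(array([0.65063584, 0.06123022, 0.        , 0.004     ]), np.float64(0.9291958733689021))]
jar_1 [(array([ 0.38638186, -0.30454397,  0.        ]), np.float64(0.9123878312477145))]
```

View pics/s2.png

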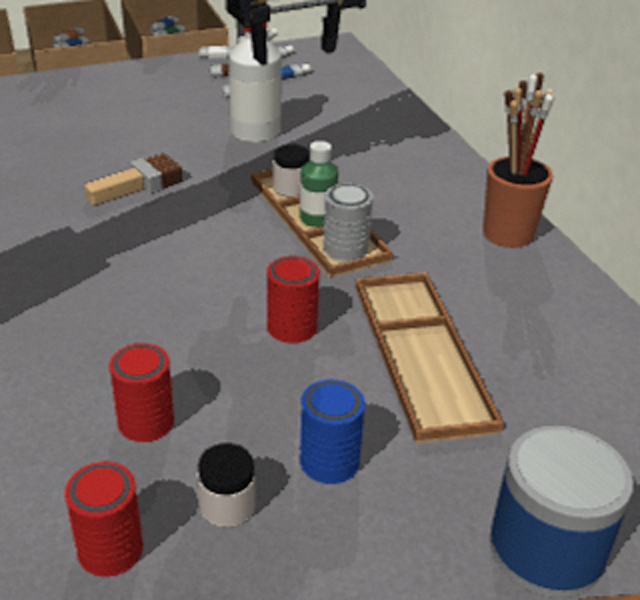

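The view shows the jar (290,170), bottle (318,190) and tin (347,220) all standing in tray_three. Next is the second jar at (227,480) in the crop, which goes in the square cell.

Emit:
play_rows:
  translation:
    - [0,0,0]
    - [0,0,0]
    - [-0.02,-0.006,0]
    - [-0.04,-0.0115,0]
    - [-0.04,-0.0115,0]
    - [-0.04,-0.0115,0]
    - [-0.04,-0.0115,0]
    - [-0.04,-0.0115,0]
    - [-0.04,-0.0115,0]
    - [-0.04,-0.0115,0]
    - [-0.04,-0.0115,0]
    - [-0.04,-0.0115,0]
    - [-0.04,-0.0115,0]
    - [-0.04,-0.0115,0]
    - [-0.04,-0.0115,0]
    - [-0.04,-0.0115,0]
    - [-0.0274,-0.0075,0]
    - [0,0,0]
  delta_rot:
    - [0,0,7.5]
    - [0,0,7.5]
    - [0,0,0]
    - [0,0,0]
    - [0,0,0]
    - [0,0,0]
    - [0,0,0]
    - [0,0,0]
    - [0,0,0]
    - [0,0,0]
    - [0,0,0]
    - [0,0,0]
    - [0,0,0]
    - [0,0,0]
    - [0,0,0]
    - [0,0,0]
    - [0,0,0]
    - [0,0,0]
  grip: [1,1,1,1,1,1,1,1,1,1,1,1,1,1,1,1,1,1]

```text
clock: 27.85
tool_pos: [0.3855, -0.3048, 0.2728]
eef_rot: [0.761, 0.649, -0.001, -0.002]
contact_force: [0.0, 0.3, 0.0]
opening: 0.999
finger_force: 0.0
```

Run:
```python
from h import *
plan(.387,-.3035,.098,-8.8)
```

```text
clk 27.9 pos [ 0.3855 -0.3048  0.2728] th -9.1 tilt [ 0.001 -0.003 -1.   ] q7 0.29 F [0.  0.3 0. ] open 0.999
  rz -0.3  after-turn shift [0.0013 0.0018 0.1748]  now-shift [0.0013 0.0018 0.1748]
```

Emit:
play_rows:
  translation:
    - [0.001,0.001,0.03]
    - [0,0,0.035]
    - [0,0,0.035]
    - [0,0,0.03]
    - [0,0,0.02]
    - [0,0,0.013]
    - [0,0,0.008]
    - [0,0,0.0038]
    - [0,0,0]
    - [0,0,0]
    - [0,0,0]
    - [0,0,0]
    - [0,0,0]
    - [0,0,0]
  delta_rot:
    - [0,0,0]
    - [0,0,0]
    - [0,0,0]
    - [0,0,0]
    - [0,0,0]
    - [0,0,0]
    - [0,0,0]
    - [0,0,0]
    - [0,0,0]
    - [0,0,0]
    - [0,0,0]
    - [0,0,0]
    - [0,0,0]
    - [0,0,0]
  grip: [1,1,1,1,1,1,1,1,1,-1,-1,-1,-1,-1]

```text
clock: 29.6
tool_pos: [0.3878, -0.3018, 0.0989]
eef_rot: [0.759, 0.651, -0.0, -0.001]
contact_force: [-1.4, 0.4, 2.9]
opening: 0.608
finger_force: 20.0
```

Run:
```python
from h import *
plan(.6733,-.0716,.22,-8.8)
```

```text
clk 29.6 pos [ 0.3878 -0.3018  0.0989] th -8.8 tilt [ 0.001 -0.002 -1.   ] q7 0.23 F [-1.4  0.4  2.9] open 0.608
  rz -0.0  after-turn shift [ 0.2713  0.2467 -0.1212]  now-shift [ 0.2714  0.2466 -0.1212]
```

Emit:
play_rows:
  translation:
    - [0,0,-0.01]
    - [0,0,-0.03]
    - [0,0,-0.04]
    - [0,0,-0.035]
    - [0,0,-0.006]
    - [0.016,0.014,0]
    - [0.03,0.027,0]
    - [0.033,0.03,0]
    - [0.033,0.03,0]
    - [0.033,0.03,0]
    - [0.033,0.03,0]
    - [0.033,0.03,0]
    - [0.03,0.028,0]
    - [0.02,0.018,0]
    - [0.0104,0.0096,0]
    - [0,0,0]
  delta_rot:
    - [0,0,0]
    - [0,0,0]
    - [0,0,0]
    - [0,0,0]
    - [0,0,0]
    - [0,0,0]
    - [0,0,0]
    - [0,0,0]
    - [0,0,0]
    - [0,0,0]
    - [0,0,0]
    - [0,0,0]
    - [0,0,0]
    - [0,0,0]
    - [0,0,0]
    - [0,0,0]
  grip: [-1,-1,-1,-1,-1,-1,-1,-1,-1,-1,-1,-1,-1,-1,-1,-1]

```text
clock: 31.6
tool_pos: [0.6731, -0.0711, 0.2187]
eef_rot: [0.759, 0.651, -0.001, -0.002]
contact_force: [0.9, 0.0, -2.6]
opening: 0.602
finger_force: 20.0
```

Run:
```python
from h import *
plan(.6733,-.0716,.103,-8.8)
```

```text
clk 31.6 pos [ 0.6731 -0.0711  0.2187] th -8.8 tilt [ 0.001 -0.003 -1.   ] q7 -0.15 F [ 0.9  0.  -2.6] open 0.602
  rz 0.0  after-turn shift [-0.0006  0.0007  0.1157]  now-shift [-0.0006  0.0007  0.1157]
```

Emit:
play_rows:
  translation:
    - [0,0,0.03]
    - [0,0,0.03]
    - [0,0,0.025]
    - [0,0,0.015]
    - [0,0,0.008]
    - [0,0,0.005]
    - [0,0,0.0025]
    - [0,0,0]
    - [0,0,0]
    - [0,0,0]
    - [0,0,0]
    - [0,0,-0.01]
    - [0,0,-0.03]
    - [0,0,-0.04]
    - [0,0,-0.04]
    - [0,0,-0.04]
    - [0,0,-0.02]
    - [0,0,0]
  delta_rot:
    - [0,0,0]
    - [0,0,0]
    - [0,0,0]
    - [0,0,0]
    - [0,0,0]
    - [0,0,0]
    - [0,0,0]
    - [0,0,0]
    - [0,0,0]
    - [0,0,0]
    - [0,0,0]
    - [0,0,0]
    - [0,0,0]
    - [0,0,0]
    - [0,0,0]
    - [0,0,0]
    - [0,0,0]
    - [0,0,0]
  grip: [-1,-1,-1,-1,-1,-1,-1,-1,1,1,1,1,1,1,1,1,1,1]

```text
clock: 33.85
tool_pos: [0.6744, -0.0718, 0.2868]
eef_rot: [0.759, 0.651, 0.002, 0.001]
contact_force: [0.5, 0.2, -0.6]
opening: 1.003
finger_force: 0.0
```

Run:
```python
from h import *
im=r.snapshot("side"); print([ (len(d["pixels"].nonzero()[0]),d["confidence"]) for d in r.silhouettes("side","brush")])
for c in("top","side"):
    im=r.snapshot(c)
    k=r.get_calibration(c)
    for d in r.silhouettes(c,"brush"):
        m=d["pixels"]; ys,xs=np.nonzero(m); print(c,d["confidence"],len(xs),xs.mean(),ys.mean())
    # own segmentation: saturated wood/dark bristle vs grey table
    p=proj(k,[.42,.31,.01])[0].astype(int)
    m=np.zeros((480,640),bool)
    x0,y0=p-50; sub=im[max(0,y0):y0+100,max(0,x0):x0+100].astype(int)
    m[max(0,y0):y0+100,max(0,x0):x0+100]=(sub[...,2]-sub[...,0]>15)
    print(c,"colour px",m.sum(), fit(k,np.float32(cv2.morphologyEx(m.astype(np.uint8),cv2.MORPH_CLOSE,np.ones((13,13)))),"brush",[.42,.31,.25],True))
    cv2.imwrite(f"pics/b_{c}.png",cv2.resize(im[max(0,y0):y0+100,max(0,x0):x0+100],(500,500)))
```

```text
[(649, 0.67), (376, 0.42)]
top 0.82 1205 182.64398340248962 268.44066390041496
top colour px 919 (array([0.4084564 , 0.30908474, 0.28960875]), np.float64(0.756888118556412))
side 0.86 685 267.0963503649635 189.26861313868613
side colour px 536 (array([0.40620058, 0.31250248, 0.37405209]), np.float64(0.7822738735424664))
```

View pics/b_top.png

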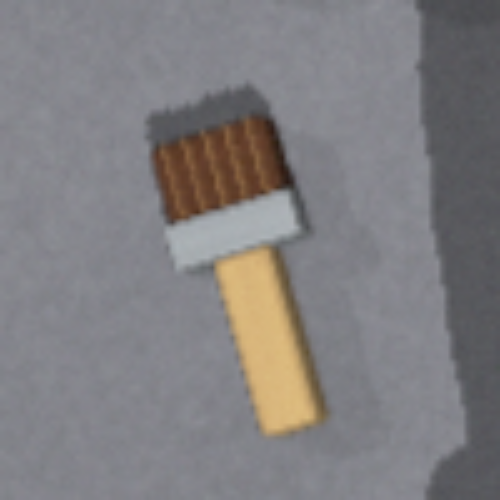

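The brush is clearly seen, with its bristles at crop (215,170) and the handle end at (295,425). I'll fit the network silhouette in both views.

Run:
```python
from h import *
for c in("top","side"):
    r.snapshot(c); k=r.get_calibration(c)
    d=r.silhouettes(c,"brush")
    m=d[0]["pixels"].astype(np.float32); print(c,d[0]["confidence"])
    for y in(.1,.25,.4):
        a=fit(k,m,"brush",[.408,.31,y],True); print(np.round(a[0],4),round(a[1],3))
r.snapshot("side");print(best("side","jar_1",[.6733,-.0716,0,.004]))
a=.26;plan(.408,.31,.27,0)
```

```text
top 0.96
[0.4098 0.31   0.303 ] 0.906
[0.41   0.3099 0.2985] 0.906
[0.41   0.31   0.2998] 0.905
side 0.95
[0.4058 0.3127 0.364 ] 0.823
[0.4073 0.3134 0.3491] 0.823
[0.4062 0.3129 0.3659] 0.823
[(array([ 0.67346141, -0.07134569,  0.        ,  0.004     ]), np.float64(0.8168112988069135))]
clk 34.5 pos [ 0.6734 -0.0717  0.284 ] th -8.8 tilt [ 0.001 -0.002 -1.   ] q7 -0.15 F [-0.4  0.7 -0.1] open 0.999
  rz -8.8  after-turn shift [ 0.3816 -0.2654  0.015 ]  now-shift [ 0.3365 -0.3207  0.015 ]
```

Emit:
play_rows:
  translation:
    - [0.014,-0.0136,0]
    - [0.0308,-0.0297,0]
    - [0.0308,-0.0297,0]
    - [0.0308,-0.0297,0]
    - [0.0308,-0.0297,0]
    - [0.0308,-0.0297,0]
    - [0.0308,-0.0297,0]
    - [0.0308,-0.0297,0]
    - [0.0308,-0.0297,0]
    - [0.0308,-0.0297,0]
    - [0.0308,-0.0297,0]
    - [0.0138,-0.013,0]
    - [0,0,0]
    - [0,0,0]
    - [0,0,0]
    - [0,0,0]
    - [0,0,0]
    - [0,0,0]
    - [0,0,0]
    - [0,0,0]
  delta_rot:
    - [0,0,0]
    - [0,0,0]
    - [0,0,0]
    - [0,0,0]
    - [0,0,0]
    - [0,0,0]
    - [0,0,0]
    - [0,0,0]
    - [0,0,0]
    - [0,0,0]
    - [0,0,0]
    - [0,0,0]
    - [0,0,8]
    - [0,0,10]
    - [0,0,10]
    - [0,0,10]
    - [0,0,10]
    - [0,0,10]
    - [0,0,6]
    - [0,0,0]
  grip: [1,1,1,1,1,1,1,1,1,1,1,1,1,1,1,1,1,1,1,1]

```text
clock: 36.95
tool_pos: [0.4051, 0.31, 0.2852]
eef_rot: [0.989, 0.15, -0.0, -0.001]
contact_force: [-0.1, -0.4, -0.4]
opening: 1.002
finger_force: 0.0
```

Run:
```python
from h import *
plan(.4052,.3098,.17,-72.8)
cv2.imwrite("pics/w3.png",r.snapshot("wrist"))
k=r.get_calibration("wrist")
d=r.silhouettes("wrist","brush")
for e in d[:1]:
    print(e["confidence"],[ (np.round(a,4),round(b,3)) for a,b in [fit(k,e["pixels"].astype(np.float32),"brush",[.409,.311,.3],True)]])
```

```text
clk 37.0 pos [0.4051 0.31   0.2852] th -72.7 tilt [-0.001 -0.002 -1.   ] q7 -1.68 F [-0.1 -0.4 -0.4] open 1.002
  rz 0.1  after-turn shift [1.000e-04 4.000e-04 1.152e-01]  now-shift [1.000e-04 4.000e-04 1.152e-01]
0.57 [(array([0.4073, 0.3074, 0.314 ]), np.float64(0.932))]
```

View pics/w3.png

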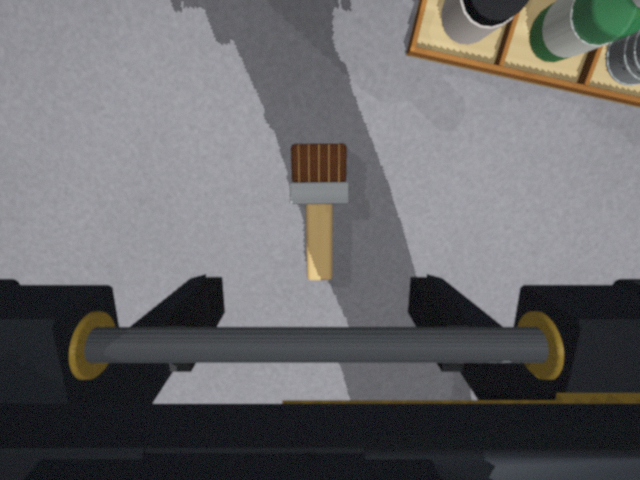

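The brush is aligned vertically and centred at (319,240) between the fingers. Descending on the handle.

Emit:
play_rows:
  translation:
    - [0,0,0.03]
    - [0,0,0.035]
    - [0,0,0.035]
    - [0,0,0.035]
    - [0,0,0.03]
    - [0,0,0.02]
    - [0,0,0.015]
    - [0,0,0.01]
    - [0,0,0.005]
    - [0,0,0]
    - [0,0,0]
  delta_rot:
    - [0,0,0]
    - [0,0,0]
    - [0,0,0]
    - [0,0,0]
    - [0,0,0]
    - [0,0,0]
    - [0,0,0]
    - [0,0,0]
    - [0,0,0]
    - [0,0,0]
    - [0,0,0]
  grip: [1,1,1,1,1,1,1,1,1,1,1]

```text
clock: 38.42
tool_pos: [0.4051, 0.3102, 0.0707]
eef_rot: [0.989, 0.15, -0.0, -0.001]
contact_force: [-0.5, -0.3, 0.4]
opening: 1.0
finger_force: 0.0
```

Emit:
play_rows:
  translation:
    - [0,0,0]
    - [0,0,0]
    - [0,0,0]
    - [0,0,0]
    - [0,0,0]
    - [0,0,0]
    - [0,0,0]
  delta_rot:
    - [0,0,0]
    - [0,0,0]
    - [0,0,0]
    - [0,0,0]
    - [0,0,0]
    - [0,0,0]
    - [0,0,0]
  grip: [-1,-1,-1,-1,-1,-1,-1]
  squeeze: 25

```text
clock: 39.3
tool_pos: [0.4049, 0.3099, 0.0702]
eef_rot: [0.989, 0.149, -0.001, -0.001]
contact_force: [0.5, -0.7, 0.3]
opening: 0.314
finger_force: 25.0
```

Run:
```python
from h import *
plan(.6533,-.2006,.24,-8.8)
```

```text
clk 39.3 pos [0.4049 0.3099 0.0702] th -72.8 tilt [-0.001 -0.002 -1.   ] q7 -1.55 F [ 0.5 -0.7  0.3] open 0.314
  rz -64.0  after-turn shift [-0.4663  0.3233 -0.1708]  now-shift [ 0.0863  0.5608 -0.1708]
```

Emit:
play_rows:
  translation:
    - [0,0,-0.01]
    - [0,0,-0.03]
    - [0,0,-0.04]
    - [0,0,-0.04]
    - [0,0,-0.04]
    - [0,0,-0.01]
    - [0,0,0]
    - [0,0,0]
    - [0,0,0]
    - [0,0,0]
    - [0,0,0]
    - [0,0,0]
    - [0,0,0]
    - [0,0,0]
    - [0,0,0]
  delta_rot:
    - [0,0,0]
    - [0,0,0]
    - [0,0,0]
    - [0,0,0]
    - [0,0,0]
    - [0,0,0]
    - [0,0,-4]
    - [0,0,-9]
    - [0,0,-10]
    - [0,0,-10]
    - [0,0,-10]
    - [0,0,-10]
    - [0,0,-8]
    - [0,0,-3]
    - [0,0,0]
  grip: [-1,-1,-1,-1,-1,-1,-1,-1,-1,-1,-1,-1,-1,-1,-1]

```text
clock: 41.18
tool_pos: [0.4049, 0.3096, 0.2398]
eef_rot: [0.76, 0.65, -0.0, -0.001]
contact_force: [0.3, 0.7, -0.5]
opening: 0.315
finger_force: 25.0
```

Run:
```python
from h import *
plan(.6528,-.2036,.24,-8.8)
```

```text
clk 41.2 pos [0.4049 0.3096 0.2398] th -8.9 tilt [ 0.001 -0.002 -1.   ] q7 -0.9 F [ 0.3  0.7 -0.5] open 0.315
  rz -0.1  after-turn shift [-0.4692  0.3235 -0.0012]  now-shift [-0.4686  0.3243 -0.0012]
```

Emit:
play_rows:
  translation:
    - [-0.02,0.0138,0]
    - [-0.0305,0.0211,0]
    - [-0.0305,0.0211,0]
    - [-0.0305,0.0211,0]
    - [-0.0305,0.0211,0]
    - [-0.0305,0.0211,0]
    - [-0.0305,0.0211,0]
    - [-0.0305,0.0211,0]
    - [-0.0305,0.0211,0]
    - [-0.0305,0.0211,0]
    - [-0.0305,0.0211,0]
    - [-0.0305,0.0211,0]
    - [-0.0305,0.0211,0]
    - [-0.0305,0.0211,0]
    - [-0.0305,0.0211,0]
    - [-0.0216,0.0151,0]
    - [0,0,0]
    - [0,0,0]
  delta_rot:
    - [0,0,0]
    - [0,0,0]
    - [0,0,0]
    - [0,0,0]
    - [0,0,0]
    - [0,0,0]
    - [0,0,0]
    - [0,0,0]
    - [0,0,0]
    - [0,0,0]
    - [0,0,0]
    - [0,0,0]
    - [0,0,0]
    - [0,0,0]
    - [0,0,0]
    - [0,0,0]
    - [0,0,0]
    - [0,0,0]
  grip: [-1,-1,-1,-1,-1,-1,-1,-1,-1,-1,-1,-1,-1,-1,-1,-1,-1,-1]

```text
clock: 43.42
tool_pos: [0.6533, -0.2012, 0.2386]
eef_rot: [0.759, 0.651, -0.0, -0.002]
contact_force: [-0.1, 1.0, -1.2]
opening: 0.313
finger_force: 25.0
```

Run:
```python
from h import *
plan(.6528,-.2036,.0745,-8.8)
cv2.imwrite("pics/w4.png",r.snapshot("wrist"))
```

```text
clk 43.4 pos [ 0.6533 -0.2012  0.2386] th -8.8 tilt [ 0.003 -0.003 -1.   ] q7 -0.02 F [-0.1  1.  -1.2] open 0.313
  rz 0.0  after-turn shift [-0.0029  0.0004  0.1641]  now-shift [-0.0029  0.0004  0.1641]
```

View pics/w4.png

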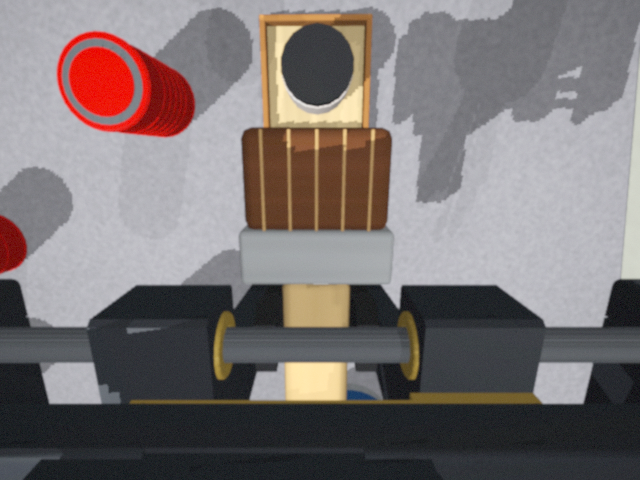

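The brush is aligned with the bay, with its head at (318,180) below the jar's cell. Lowering it and opening only part way inside the bay.

Emit:
play_rows:
  translation:
    - [-0.0027,0,0.03]
    - [0,0,0.035]
    - [0,0,0.035]
    - [0,0,0.025]
    - [0,0,0.015]
    - [0,0,0.01]
    - [0,0,0.006]
    - [0,0,0.004]
    - [0,0,0.002]
    - [0,0,0.002]
    - [0,0,0]
    - [0,0,0]
  delta_rot:
    - [0,0,0]
    - [0,0,0]
    - [0,0,0]
    - [0,0,0]
    - [0,0,0]
    - [0,0,0]
    - [0,0,0]
    - [0,0,0]
    - [0,0,0]
    - [0,0,0]
    - [0,0,0]
    - [0,0,0]
  grip: [-1,-1,-1,-1,-1,-1,-1,-1,-1,-1,-1,-1]

```text
clock: 44.98
tool_pos: [0.6532, -0.2054, 0.0753]
eef_rot: [0.759, 0.651, 0.0, -0.001]
contact_force: [-0.0, 0.4, -0.1]
opening: 0.314
finger_force: 25.0
```

Emit:
play_rows:
  translation:
    - [0,0,0]
    - [0,0,0]
    - [0,0,0]
    - [0,0,0]
    - [0,0,-0.005]
    - [0,0,-0.015]
    - [0,0,-0.03]
    - [0,0,-0.04]
    - [0,0,-0.04]
    - [0,0,-0.04]
    - [0,0,-0.03]
    - [0,0,0]
  delta_rot:
    - [0,0,0]
    - [0,0,0]
    - [0,0,0]
    - [0,0,0]
    - [0,0,0]
    - [0,0,0]
    - [0,0,0]
    - [0,0,0]
    - [0,0,0]
    - [0,0,0]
    - [0,0,0]
    - [0,0,0]
  grip: [-0.14,-0.14,-0.14,-0.14,-0.14,-0.14,-0.14,-0.14,-0.14,-0.14,-0.14,-0.14]

```text
clock: 46.48
tool_pos: [0.6549, -0.2061, 0.2792]
eef_rot: [0.759, 0.651, 0.002, 0.002]
contact_force: [-0.1, 0.5, -0.2]
opening: 0.433
finger_force: 0.0
```

Run:
```python
from h import *
plan(.6,0,.3,-8.8)
im=r.snapshot("side")
cv2.imwrite("pics/s3.png",cv2.resize(im[130:350,290:490],(545,600),interpolation=cv2.INTER_CUBIC))
print(best("side","brush",[.6533,-.2006,np.radians(81.2),.004]))
print(best("side","jar_1",[.6733,-.0716,0,.004]),best("side","tin",[.651,.061,0,.004]))
```

```text
clk 46.5 pos [ 0.6549 -0.2061  0.2792] th -8.8 tilt [ 0.001  0.006 -1.   ] q7 -0.01 F [-0.1  0.5 -0.2] open 0.433
  rz -0.0  after-turn shift [ 0.1953 -0.0857 -0.0212]  now-shift [ 0.1952 -0.0858 -0.0212]
[(array([ 0.65297811, -0.20028304,  1.39135121,  0.004     ]), np.float64(0.87254680007174))]
[(array([ 0.67329134, -0.07164121,  0.        ,  0.004     ]), np.float64(0.8823199934225402))] [(array([0.65358476, 0.06686791, 0.        , 0.004     ]), np.float64(0.8703312310839829))]
```

View pics/s3.png

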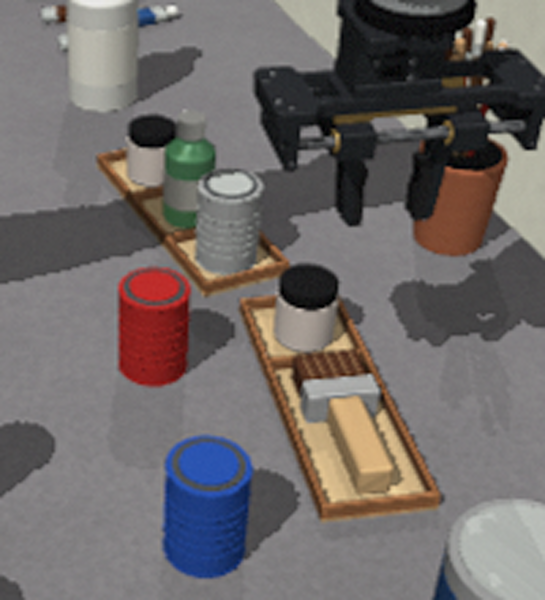

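The view shows the brush flat in the long bay (crop 340,420), the jar in the square cell (308,310), and the jar, bottle and tin standing in tray_three. The gripper is clear of everything, so I'm handing in.

```bash
python3 -c "
from plant import r
print(r.finish_job())"
```

```text
the job is handed in; nothing more can be done
None
```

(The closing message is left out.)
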